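# Find the parts case that rattles and hold it out

### The job

One of the three closed grey parts cases has a part loose inside: pick them up and shake them end to end, one after another, until you find the one that rattles, and set any silent one back down flat where it stood. Finish while holding the rattling case level in the gripper, over the middle of the light grey mat and at least 10 cm above the bench; do not put it down or let go. Do not disturb the bottle, the jar or the mouse.

Things in the scene. Friction and masses are not known exactly. Their poses are not given: they have to be found in the camera images.
- case_a: closed grey case; 140 mm along its own x, 46 along y (grip here), 52 high; origin at the centre of its underside. 0.2 to 0.75 kg. One of the three, another each time, has a loose 200 g ball inside, 94 mm of travel along x: it rolls when tipped over 7 deg, at 20 deg settles at the low end in 0.6 s, stays when levelled; end to end, moment about y shifts 0.18 N m. The others are packed tight
- case_b: closed grey case; 140 mm along its own x, 46 along y (grip here), 52 high; origin at the centre of its underside. 0.2 to 0.75 kg. One of the three, another each time, has a loose 200 g ball inside, 94 mm of travel along x: it rolls when tipped over 7 deg, at 20 deg settles at the low end in 0.6 s, stays when levelled; end to end, moment about y shifts 0.18 N m. The others are packed tight
- case_c: closed grey case; 140 mm along its own x, 46 along y (grip here), 52 high; origin at the centre of its underside. 0.2 to 0.75 kg. One of the three, another each time, has a loose 200 g ball inside, 94 mm of travel along x: it rolls when tipped over 7 deg, at 20 deg settles at the low end in 0.6 s, stays when levelled; end to end, moment about y shifts 0.18 N m. The others are packed tight
- mat: fixed light grey mat lying on the bench beyond the cases, 100 mm along x, 160 mm along y, 3 mm thick; origin at the centre of its underside
- bottle: amber bottle standing on the bench, 60 mm across, 150 mm high; origin at the centre of its underside; a bystander
- jar: white jar with a screw cap, 48 mm across, 55 mm high; origin at the centre of its underside; a bystander
- mouse: white computer mouse, 100 x 58 x 29 mm; origin at the centre of its underside; a bystander

How it is judged (in metres and radians):
On the way:
1. the case with the loose ball is shaken in the gripper, clear of the bench, so that the ball knocks against an end (((height (world z) of case_a above 0.02 m and contact force between the fingers and case_a above 2 N and contact force between any of case_a_c1, case_a_c2 and anything else above 0.4 N) or (height (world z) of case_b above 0.02 m and contact force between the fingers and case_b above 2 N and contact force between any of case_b_c1, case_b_c2 and anything else above 0.4 N) or (height (world z) of case_c above 0.02 m and contact force between the fingers and case_c above 2 N and contact force between any of case_c_c1, case_c_c2 and anything else above 0.4 N))).
At the end, for the whole second after the job is handed in: the rattling case is held still in the fingers, its underside at least 90 mm above the bench, level within 15 degrees, its centre within 45 mm of the mat's centre seen from above; the two silent cases stand flat on the bench, let go, each within 50 mm of where it stood (((contact force between the fingers and case_a above 2 N and contact force between case_a_c0 and anything else above 0.3 N and height (world z) of case_a above 0.09 m and angle between case_a's own z axis and vertical below 0.26 rad and horizontal distance between case_a and mat below 0.045 m and linear speed of case_a below 0.04 m/s and distance of each of case_b, case_c from where it was at the start of the episode below 0.05 m and height (world z) of each of case_b, case_c below 0.008 m and angle between each of case_b, case_c's own z axis and vertical below 0.1 rad and linear speed of each of case_b, case_c below 0.03 m/s and contact force between the fingers and case_b below 0.2 N and contact force between the fingers and case_c below 0.2 N) or (contact force between the fingers and case_b above 2 N and contact force between case_b_c0 and anything else above 0.3 N and height (world z) of case_b above 0.09 m and angle between case_b's own z axis and vertical below 0.26 rad and horizontal distance between case_b and mat below 0.045 m and linear speed of case_b below 0.04 m/s and distance of each of case_a, case_c from where it was at the start of the episode below 0.05 m and height (world z) of each of case_a, case_c below 0.008 m and angle between each of case_a, case_c's own z axis and vertical below 0.1 rad and linear speed of each of case_a, case_c below 0.03 m/s and contact force between the fingers and case_a below 0.2 N and contact force between the fingers and case_c below 0.2 N) or (contact force between the fingers and case_c above 2 N and contact force between case_c_c0 and anything else above 0.3 N and height (world z) of case_c above 0.09 m and angle between case_c's own z axis and vertical below 0.26 rad and horizontal distance between case_c and mat below 0.045 m and linear speed of case_c below 0.04 m/s and distance of each of case_a, case_b from where it was at the start of the episode below 0.05 m and height (world z) of each of case_a, case_b below 0.008 m and angle between each of case_a, case_b's own z axis and vertical below 0.1 rad and linear speed of each of case_a, case_b below 0.03 m/s and contact force between the fingers and case_a below 0.2 N and contact force between the fingers and case_b below 0.2 N))); the arm keeps its last pose, push and grip.
It fails at once if the bottle is pushed more than 30 mm or tipped over (distance of bottle from where it was at the start of the episode above 0.03 m or angle between bottle's own z axis and vertical above 0.4 rad).
It fails at once if the jar is pushed more than 30 mm or tipped over (distance of jar from where it was at the start of the episode above 0.03 m or angle between jar's own z axis and vertical above 0.4 rad).
It fails at once if the mouse is pushed more than 30 mm or tipped over (distance of mouse from where it was at the start of the episode above 0.03 m or angle between mouse's own z axis and vertical above 0.4 rad).
It also fails if it takes over 72 s, if anything falls off the work surface, if the arm or the gripper's body presses on something with over 40 N, if the wrist force passes 120 N, or if a joint passes its speed limit or range.

### The arm

A 7-joint arm with a two-finger parallel gripper is mounted at the origin on the work surface. World frame = base frame: x ahead of the robot, y to its left, z up, the work surface at z = 0. Lengths are in mm, angles in rad, forces in N, time in s.
With the tool pointing down it reaches from about 425 to 1025 mm from the base axis. Payload 3.6 kg.
Tool frame: the origin (TCP) lies midway between the tips of the shut fingers; the grasp point (between the pads) lies 19 mm behind it; z points along the fingers, y is the line along which they close (so a half turn about z gives the same grasp; the last joint's range is limited). The gripper opens to 85 mm and grips with 20 to 120 N. Pads are 22 mm wide; open, the fingers measure 114 mm over their backs; the gripper's body (76 mm by 85 mm) begins 54 mm behind the grasp point. The pads swing forward as they close: fully open they stand 13 mm farther back than shut.
Start: joints at [-1.315, 0.591, 0.048, 1.609, -0.033, 0.943, -0.034], TCP at [247.779, 681.348, 231.302] pointing down, gripper open.
Joint ranges: [-2.69, 2.69], [-0.47, 2.24], [-1.27, 1.36], [0.19, 2.51], [-1.53, 4.68], [0.08, 2.07], [-3.09, 3.09]. Speed limits (rad/s): [2.57, 2.57, 3.14, 3.14, 3.14, 3.14, 3.14].

### API

Orientations are given as [roll, pitch, yaw] about the fixed x, y, z axes, in that order (R = Rz(yaw) Ry(pitch) Rx(roll)).
In Python, from bench import * gives the robot as it stands.
- The arm moves only by the shell command python3 -m handwheel 'ROWS'. ROWS is a JSON object of lists of equal length, an entry for each row: "xyz": the shift along the world's x, y, z in m, a list of three; "delta_rot": the turn, a rotation vector about the world's x, y, z in degrees, a list of three; "gripper": the finger opening in m, from 0 to 0.0854. In form: {"xyz": [[dx, dy, dz], ...], "delta_rot": [[rx, ry, rz], ...], "gripper": [gripper, ...]}. A call has 1 to 8 rows; each row is the pose to reach, as a shift and turn from the pose commanded when the call began; what a row does not reach only later rows make up. A row lasts 1/12 s, in which the tool goes at most 41.7 mm and 7.16 degrees, less where a joint would pass 70% of its speed; a pose out of reach is approached as far as the arm can. A call with a gripper value outside its range is refused whole. The fingers move at their own pace and stop on an object; the grip force is fixed at half the most. Time passes only in rows, so rows that repeat a pose let the fingers close. It gives the time, the measured TCP pose, the force, the opening and the grip force at its end, in the units of the state.
- get_state(): the state, without advancing time (a new reading comes with each control period).
- read_camera(name): name is "scene" or "top" or "wrist"; returns (picture, depth): 420x560x3 uint8, blue, green, red; 420x560 float32, mm along the optical axis (not along the pixel's ray), 0 where there is no reading.
- calibration(name): a dict with "vfov" (degrees; the focal length in pixels is half the picture's height over the tangent of half this angle, whatever the lens; pixels are square), "cx", "cy" (the principal point, pixels), "R" (3x3) and "t" (3): a world point X has camera coordinates R X + t. Camera axes: x right, y down, z forward; pixel columns grow to the right and rows downward; lengths in mm; the calibration is good to about 2 mm. A picture is of the moment at which its call begins: read the wrist's pose just before it. calibration takes no time and is no camera call; for the wrist camera it gives the pose at the moment of the call.
- sign_off(): hands the job in; it is judged then, once.
Trained networks look in the newest picture that a camera, given by its name, has taken for a name from the list of things; names that differ only in an ending like _2 or _b are one class to them, and where a whole thing is asked for, a point or a joint stands for the part that bears it (a point fixed in the world has none). Each returns a list of dicts, best first, with "score" (0 to 1); they miss things now and then, are a little off and sometimes report something else, mostly with a low value. They report only what shows in the picture. A call takes as long as a camera call.
- spot_in(target, camera): "location" ([x, y, z] in mm, in the coordinates of the camera as it stood for that picture, good to about 4 mm: the middle of the surface that is visible of it).
- trace(target, camera): "pixels" (420x560 bool, what is visible of it).
The state is a dict: "time_s": time; "joint_positions": joint angles; "qd": joint speeds; "effort": joint torques, N m; "position": TCP position; "eef_rot": TCP orientation; "ft_force": force on the tool from outside, world axes, zero at the start; "torque": the same for the moment, N m; "width": finger opening in mm; "grip_force": force on a finger pad.
Only numpy, scipy, OpenCV 4.12 (cv2) and the standard library are available. Lean on these libraries where they do the work, as an engineer would, in place of code of your own. Each camera call takes 0.05 s, during which the arm holds its last target. There are 200 camera calls.

## Working session

There is one attempt and no reset: what is moved stays moved. The work goes in short steps, Python scripts to look and compute and a shell command to move; the robot and the scene stay as the last step left them, time stands still between calls to the robot, and variables do not carry over. Pictures are saved under pics/ and viewed, at most 10 in all, crops included, and the job is handed in when it is done.

```bash
mkdir -p pics; cat > h.py <<'E'
from bench import *
import numpy as np, cv2
def K(c):
    f=210/np.tan(np.radians(c["vfov"])/2); return f,c["cx"],c["cy"]
def world(c,p): return np.array(c["R"]).T@(np.array(p)-np.array(c["t"]))
def mask_pts(c,m,d):
    f,cx,cy=K(c); v,u=np.nonzero(m&(d>0)); z=d[v,u]
    P=np.stack([(u-cx)*z/f,(v-cy)*z/f,z],1)
    return (P-np.array(c["t"]))@np.array(c["R"])
E
python3 - <<'E'
from h import *
img,d=read_camera("top"); c=calibration("top")
cv2.imwrite("pics/top.png",img)
for n in ["case_a","mat","bottle","jar","mouse"]:
    for r in trace(n,"top"):
        m=np.array(r["pixels"]); P=mask_pts(c,m,d)
        if len(P)<20: continue
        zt=np.percentile(P[:,2],90); T=P[P[:,2]>zt-8][:,:2].astype(np.float32)
        rc=cv2.minAreaRect(T); v,u=np.nonzero(m)
        print(n,round(r["score"],2),"px",u.mean().round(),v.mean().round(),"zt",zt.round(),"rect",np.round(rc[0]),np.round(rc[1]),round(rc[2],1))
s=get_state();print(s)
E
```

```text
case_a 0.83 px 276.0 224.0 zt 56.0 rect [487. -14.] [ 46. 137.] 71.9
case_a 0.65 px 202.0 220.0 zt 56.0 rect [505. 201.] [139.  47.] 7.1
case_a 0.62 px 340.0 218.0 zt 56.0 rect [ 499. -203.] [ 46. 139.] 81.4
mat 0.77 px 247.0 169.0 zt 7.0 rect [658.  69.] [100. 157.] 1.9
bottle 0.71 px 136.0 183.0 zt 150.0 rect [614. 386.] [27. 27.] 76.0
bottle 0.37 px 276.0 225.0 zt 56.0 rect [485. -14.] [ 46. 140.] 72.0
jar 0.78 px 392.0 173.0 zt 58.0 rect [ 632. -364.] [42. 39.] 88.2
mouse 0.62 px 411.0 252.0 zt 32.0 rect [ 395. -415.] [91. 51.] 27.9
mouse 0.52 px 136.0 182.0 zt 150.0 rect [614. 386.] [26. 26.] 70.0
{'time_s': 0.3, 'joint_positions': array([-1.31548619,  0.59154934,  0.0483671 ,  1.60892899, -0.03331366,
        0.94267685, -0.03369127]), 'qd': array([ 0.00077681, -0.00124852,  0.00158941, -0.00475531, -0.00145332,
       -0.00023667, -0.00039939]), 'effort': array([-1.84992597e-03, -5.48035491e+01,  1.54262122e+00, -1.98034018e+01,
        9.13401309e-03,  5.95267004e-03,  1.92607342e-05]), 'position': array([247.69338267, 681.09743682, 230.88843451]), 'eef_rot': array([-3.14083751e+00,  5.13524045e-05,  2.79283202e+00]), 'ft_force': array([-0.40831391, -0.32961411, -0.76434731]), 'torque': array([ 0.01823311, -0.06823621, -0.01359535]), 'grip_force': 0.0, 'width': 85.47525364555096}
```

View pics/top.png

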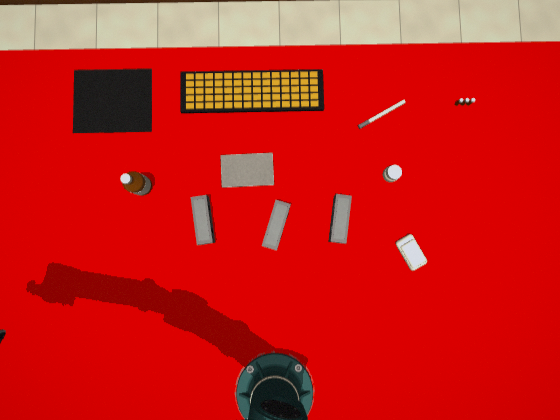

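```bash
python3 -m handwheel '{"xyz":[[0.02,-0.037,0],[0.039,-0.073,0],[0.059,-0.11,0],[0.078,-0.146,0],[0.098,-0.183,0],[0.117,-0.219,0],[0.137,-0.256,0],[0.156,-0.292,0]],"delta_rot":[[0,0,3],[0,0,6],[0,0,10],[0,0,13],[0,0,17],[0,0,20],[0,0,24],[0,0,27]],"gripper":[0.085,0.085,0.085,0.085,0.085,0.085,0.085,0.085]}'
python3 -m handwheel '{"xyz":[[0.02,-0.037,0],[0.039,-0.073,0],[0.059,-0.11,0],[0.078,-0.146,0],[0.1,-0.188,0],[0.1,-0.188,0],[0.1,-0.188,0],[0.1,-0.188,0]],"delta_rot":[[0,0,0],[0,0,0],[0,0,0],[0,0,0],[0,0,0],[0,0,0],[0,0,0],[0,0,0]],"gripper":[0.085,0.085,0.085,0.085,0.085,0.085,0.085,0.085]}'
cat > look.py <<'E'
from h import *
import sys
c=calibration("wrist"); img,d=read_camera("wrist"); cv2.imwrite("pics/%s.png"%sys.argv[1],img)
s=get_state(); p=s["position"]; y=np.degrees(s["eef_rot"][2]); print("tcp",p.round(1),"rot",np.degrees(s["eef_rot"]).round(1),"fing axis",round((y-90)%180,1))
for r in trace("case_a","wrist"):
    P=mask_pts(c,np.array(r["pixels"]),d)
    if len(P)<50: continue
    zt=np.percentile(P[:,2],80); T=P[abs(P[:,2]-zt)<8][:,:2].astype(np.float32)
    rc=cv2.minAreaRect(T); b=cv2.boxPoints(rc); e=max(b[1]-b[0],b[2]-b[1],key=np.linalg.norm)
    print(round(r["score"],2),"zt",zt.round(1),"c",np.round(rc[0],1),"size",np.round(rc[1]),"case y axis deg",round((np.degrees(np.arctan2(e[1],e[0]))+90)%180,1))
E
python3 look.py w1
```

```text
time_s: 0.97
position: [404.6, 387.4, 231.5]
eef_rot: [3.141, 0.001, -3.016]
ft_force: [1.0, 0.0, 0.6]
width: 85.0
grip_force: 0.0
time_s: 1.63
position: [503.8, 201.4, 231.4]
eef_rot: [3.141, 0.0, -3.02]
ft_force: [-0.9, 0.7, 0.3]
width: 84.9
grip_force: 0.0
tcp [503.2 202.8 231.4] rot [ 179.9   -0.  -172.9] fing axis 97.1
0.68 zt 52.7 c [485. -15.] size [ 48. 140.] case y axis deg 71.8
0.63 zt 52.8 c [505.3 199.9] size [140.  47.] case y axis deg 97.1
```

```bash
python3 -m handwheel '{"xyz":[[0.001,-0.001,-0.04],[0.001,-0.001,-0.08],[0.001,-0.001,-0.12],[0.001,-0.001,-0.155],[0.001,-0.001,-0.185],[0.001,-0.001,-0.205],[0.001,-0.001,-0.217],[0.001,-0.001,-0.217]],"delta_rot":[[0,0,0],[0,0,0],[0,0,0],[0,0,0],[0,0,0],[0,0,0],[0,0,0],[0,0,0]],"gripper":[0.085,0.085,0.085,0.085,0.085,0.085,0.085,0.085]}'
python3 -m handwheel '{"xyz":[[0,0,0],[0,0,0],[0,0,0],[0,0,0],[0,0,0],[0,0,0],[0,0,0],[0,0,0]],"delta_rot":[[0,0,0],[0,0,0],[0,0,0],[0,0,0],[0,0,0],[0,0,0],[0,0,0],[0,0,0]],"gripper":[0.03,0.03,0.03,0.03,0.03,0.03,0.03,0.03]}'
```

```text
time_s: 2.4
position: [502.6, 201.8, 12.0]
eef_rot: [-3.141, -0.004, -3.016]
ft_force: [-0.5, -0.6, -0.3]
width: 85.0
grip_force: 0.0
time_s: 3.07
position: [505.9, 201.0, 16.0]
eef_rot: [3.14, 0.003, -3.019]
ft_force: [-1.4, 0.4, 7.3]
width: 45.2
grip_force: 64.0
```

```bash
cat > mo.py <<'E'
from h import *
R=[]; 
for i in range(4):
    read_camera("top"); s=get_state(); a=s["eef_rot"][2]-np.pi/2; a%=np.pi
    R.append([s["ft_force"][2], s["torque"][:2]@[np.cos(a),np.sin(a)]])
R=np.array(R); print("t",s["time_s"],"pos",s["position"].round(1),"rot",np.degrees(s["eef_rot"]).round(1),"Fz,My",R.mean(0).round(3),"sd",R.std(0).round(3),"w",s["width"],s["grip_force"])
E
python3 -m handwheel '{"xyz":[[0,0,0.02],[0,0,0.05],[0,0,0.09],[0,0,0.12],[0,0,0.12],[0,0,0.12],[0,0,0.12],[0,0,0.12]],"delta_rot":[[0,0,0],[0,0,0],[0,0,0],[0,0,0],[0,0,0],[0,0,0],[0,0,0],[0,0,0]],"gripper":[0.03,0.03,0.03,0.03,0.03,0.03,0.03,0.03]}'
python3 mo.py
```

```text
time_s: 3.73
position: [502.7, 199.3, 132.4]
eef_rot: [-3.14, -0.005, -3.019]
ft_force: [-1.0, -0.1, -6.6]
width: 45.1
grip_force: 67.1
t 3.9333 pos [503.9 199.9 132.9] rot [-179.9   -0.2 -173. ] Fz,My [-6.582e+00  3.000e-03] sd [0.539 0.051] w 45.119479888988515 67.10212111473083
```

```bash
python3 -m handwheel '{"xyz":[[0,0,0],[0,0,0],[0,0,0],[0,0,0],[0,0,0],[0,0,0],[0,0,0],[0,0,0]],"delta_rot":[[-0.9,6.9,0],[-1.7,13.8,0],[-2.7,21.8,0],[-2.7,21.8,0],[-2.7,21.8,0],[-2.7,21.8,0],[-2.7,21.8,0],[-2.7,21.8,0]],"gripper":[0.03,0.03,0.03,0.03,0.03,0.03,0.03,0.03]}'
python3 -m handwheel '{"xyz":[[0,0,0],[0,0,0],[0,0,0],[0,0,0],[0,0,0],[0,0,0],[0,0,0],[0,0,0]],"delta_rot":[[0,0,0],[0,0,0],[0.9,-6.9,0],[1.7,-13.8,0],[2.7,-21.8,0],[2.7,-21.8,0],[2.7,-21.8,0],[2.7,-21.8,0]],"gripper":[0.03,0.03,0.03,0.03,0.03,0.03,0.03,0.03]}'
python3 mo.py
python3 -m handwheel '{"xyz":[[0,0,0],[0,0,0],[0,0,0],[0,0,0],[0,0,0],[0,0,0],[0,0,0],[0,0,0]],"delta_rot":[[0.9,-6.9,0],[1.7,-13.8,0],[2.7,-21.8,0],[2.7,-21.8,0],[2.7,-21.8,0],[2.7,-21.8,0],[2.7,-21.8,0],[2.7,-21.8,0]],"gripper":[0.03,0.03,0.03,0.03,0.03,0.03,0.03,0.03]}'
python3 -m handwheel '{"xyz":[[0,0,0],[0,0,0],[0,0,0],[0,0,0],[0,0,0],[0,0,0],[0,0,0],[0,0,0]],"delta_rot":[[0,0,0],[0,0,0],[-0.9,6.9,0],[-1.7,13.8,0],[-2.7,21.8,0],[-2.7,21.8,0],[-2.7,21.8,0],[-2.7,21.8,0]],"gripper":[0.03,0.03,0.03,0.03,0.03,0.03,0.03,0.03]}'
python3 mo.py
```

```text
time_s: 4.6
position: [503.1, 200.4, 134.7]
eef_rot: [-3.141, -0.384, -3.018]
ft_force: [0.5, -0.4, -6.3]
width: 45.4
grip_force: 67.3
time_s: 5.27
position: [505.3, 200.7, 134.8]
eef_rot: [3.142, -0.001, -3.019]
ft_force: [-0.4, -0.1, -5.5]
width: 45.1
grip_force: 67.2
t 5.4667 pos [506.8 200.6 134.2] rot [ 180.    0. -173.] Fz,My [-6.377 -0.011] sd [0.506 0.054] w 45.6440093135579 67.22673386335373
time_s: 6.13
position: [513.9, 191.2, 136.0]
eef_rot: [-3.108, 0.368, -3.021]
ft_force: [0.7, 0.5, -5.6]
width: 45.4
grip_force: 67.3
time_s: 6.8
position: [518.0, 190.5, 136.4]
eef_rot: [-3.113, -0.016, -3.028]
ft_force: [2.0, 0.4, -6.6]
width: 45.4
grip_force: 67.2
t 7.0 pos [510.7 190.2 135.5] rot [-177.9   -1.1 -173. ] Fz,My [-6.866 -0.064] sd [0.387 0.044] w 45.18441561717682 67.2229152917862
```

```bash
python3 - <<'E'
from h import *
s=get_state();print(s["joint_positions"].round(3),s["position"].round(1),np.degrees(s["eef_rot"]).round(1))
img,d=read_camera("wrist");img2,_=read_camera("scene");cv2.imwrite("pics/a.png",np.hstack([cv2.resize(img,(400,300)),cv2.resize(img2,(400,300))]))
E
python3 mo.py
```

```text
[-0.07   0.561 -0.528  2.055  0.484  0.68   0.767] [510.7 190.2 135.5] [-177.9   -1.1 -173. ]
t 7.3 pos [511.6 191.3 136.2] rot [-178.   -1. -173.] Fz,My [-6.182 -0.101] sd [0.397 0.017] w 45.25885823139812 67.2269457578659
```

View pics/a.png

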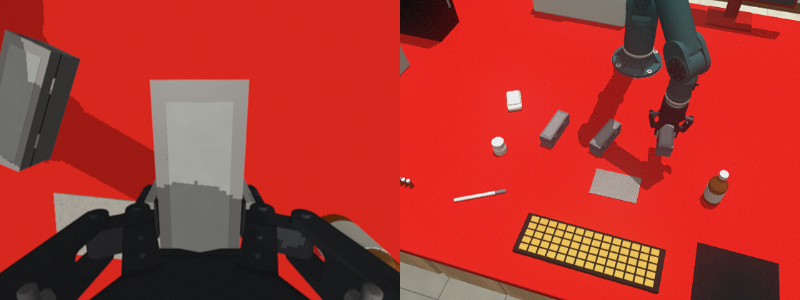

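```bash
cat >> mo.py <<'E'
from scipy.spatial.transform import Rotation as Ro
r=Ro.from_euler("xyz",s["eef_rot"]).as_matrix()[:,2]
print("level corr deg",np.degrees(np.cross(r,[0,0,-1])).round(1),"y ang",np.degrees(a).round(1),"q",s["joint_positions"].round(2))
E
python3 -m handwheel '{"xyz":[[0.02,0.005,0.02],[0.04,0.01,0.04],[0.05,0.01,0.05],[0.05,0.01,0.05],[0.05,0.01,0.05]],"delta_rot":[[0,0,0],[0,0,0],[0,0,0],[0,0,0],[0,0,0]],"gripper":[0.03,0.03,0.03,0.03,0.03]}'
python3 mo.py
```

```text
time_s: 7.72
position: [562.3, 200.9, 186.2]
eef_rot: [-3.107, -0.017, -3.021]
ft_force: [-1.1, -0.1, -6.9]
width: 45.1
grip_force: 67.2
t 7.9167 pos [560.1 200.1 184.7] rot [-177.9   -1.2 -173. ] Fz,My [-6.407 -0.081] sd [0.269 0.042] w 45.09957951115622 67.24855273962021
level corr deg [ 2.2 -0.9  0. ] y ang 97.0 q [-0.03  0.55 -0.57  1.91  0.43  0.83  0.86]
```

```bash
python3 -m handwheel '{"xyz":[[0,0,0],[0,0,0],[0,0,0],[0,0,0],[0,0,0],[0,0,0],[0,0,0],[0,0,0]],"delta_rot":[[1.3,6,0],[0.5,12.9,0],[-0.5,20.9,0],[-0.5,20.9,0],[-0.5,20.9,0],[-0.5,20.9,0],[-0.5,20.9,0],[-0.5,20.9,0]],"gripper":[0.03,0.03,0.03,0.03,0.03,0.03,0.03,0.03]}'
python3 -m handwheel '{"xyz":[[0,0,0],[0,0,0],[0,0,0],[0,0,0],[0,0,0],[0,0,0],[0,0,0],[0,0,0]],"delta_rot":[[0,0,0],[0,0,0],[0,0,0],[0.9,-6.9,0],[1.7,-13.8,0],[2.7,-21.8,0],[2.7,-21.8,0],[2.7,-21.8,0]],"gripper":[0.03,0.03,0.03,0.03,0.03,0.03,0.03,0.03]}'
python3 mo.py; python3 mo.py
python3 -m handwheel '{"xyz":[[0,0,0],[0,0,0],[0,0,0],[0,0,0],[0,0,0],[0,0,0],[0,0,0],[0,0,0]],"delta_rot":[[0.9,-6.9,0],[1.7,-13.8,0],[2.7,-21.8,0],[2.7,-21.8,0],[2.7,-21.8,0],[2.7,-21.8,0],[2.7,-21.8,0],[2.7,-21.8,0]],"gripper":[0.03,0.03,0.03,0.03,0.03,0.03,0.03,0.03]}'
python3 -m handwheel '{"xyz":[[0,0,0],[0,0,0],[0,0,0],[0,0,0],[0,0,0],[0,0,0],[0,0,0],[0,0,0]],"delta_rot":[[0,0,0],[0,0,0],[0,0,0],[-0.9,6.9,0],[-1.7,13.8,0],[-2.7,21.8,0],[-2.7,21.8,0],[-2.7,21.8,0]],"gripper":[0.03,0.03,0.03,0.03,0.03,0.03,0.03,0.03]}'
python3 mo.py; python3 mo.py
```

```text
time_s: 8.58
position: [560.8, 201.3, 186.8]
eef_rot: [3.139, -0.379, -3.011]
ft_force: [-0.5, -1.0, -6.0]
width: 45.1
grip_force: 67.6
time_s: 9.25
position: [559.0, 200.4, 186.5]
eef_rot: [-3.14, -0.001, -3.011]
ft_force: [-0.3, 0.3, -5.4]
width: 45.3
grip_force: 67.4
t 9.45 pos [564.3 201.  186.1] rot [ 179.9    0.2 -172.8] Fz,My [-6.847e+00  1.000e-03] sd [0.484 0.033] w 45.42213616016035 67.56706863641739
level corr deg [-0.1  0.2  0. ] y ang 97.2 q [-0.    0.55 -0.58  1.92  0.41  0.79  0.88]
t 9.65 pos [563.3 200.9 185.7] rot [ 179.9    0.2 -172.7] Fz,My [-5.719  0.022] sd [0.313 0.034] w 45.152238013466686 67.56751209497452
level corr deg [-0.1  0.1  0. ] y ang 97.3 q [-0.    0.55 -0.58  1.92  0.41  0.79  0.88]
time_s: 10.32
position: [564.3, 201.5, 186.6]
eef_rot: [-3.142, 0.388, -3.014]
ft_force: [0.3, -1.2, -5.8]
width: 45.4
grip_force: 67.6
time_s: 10.98
position: [567.5, 200.2, 186.3]
eef_rot: [3.138, 0.007, -3.019]
ft_force: [1.2, -0.5, -6.1]
width: 45.3
grip_force: 67.5
t 11.1833 pos [560.8 200.4 185.5] rot [-1.800e+02  1.000e-01 -1.726e+02] Fz,My [-6.245 -0.026] sd [0.361 0.111] w 45.19521753456317 67.54056572914124
level corr deg [0.  0.1 0. ] y ang 97.4 q [-0.    0.54 -0.58  1.93  0.42  0.79  0.88]
t 11.3833 pos [561.2 201.1 186.1] rot [-180.     0.2 -172.5] Fz,My [-6.518 -0.062] sd [0.304 0.057] w 45.60355577531418 67.5223758816719
level corr deg [-0.   0.2  0. ] y ang 97.5 q [-0.    0.54 -0.58  1.93  0.42  0.79  0.88]
```

```bash
python3 -m handwheel '{"xyz":[[-0.03,0,-0.02],[-0.055,0,-0.05],[-0.057,0,-0.085],[-0.057,0,-0.12],[-0.057,0,-0.145],[-0.057,0,-0.16],[-0.057,0,-0.169],[-0.057,0,-0.169]],"delta_rot":[[0,0,0],[0,0,0],[0,0,0],[0,0,0],[0,0,0],[0,0,0],[0,0,0],[0,0,0]],"gripper":[0.03,0.03,0.03,0.03,0.03,0.03,0.03,0.03]}'
python3 mo.py
```

```text
time_s: 12.05
position: [505.0, 201.4, 16.7]
eef_rot: [-3.141, 0.003, -3.012]
ft_force: [-0.8, -0.9, -6.3]
width: 44.9
grip_force: 68.5
t 12.25 pos [506.3 201.6  17.9] rot [ 179.9    0.3 -172.6] Fz,My [-5.922 -0.064] sd [0.433 0.02 ] w 45.062997010285365 68.48808825016022
level corr deg [-0.1  0.3  0. ] y ang 97.4 q [-0.2   0.73 -0.36  2.13  0.66  0.39  0.6 ]
```

Still hanging by about 3 mm; lower 3 mm, then release and rise.

```bash
python3 -m handwheel '{"xyz":[[0,0,-0.0015],[0,0,-0.003],[0,0,-0.003]],"delta_rot":[[0,0,0],[0,0,0],[0,0,0]],"gripper":[0.03,0.03,0.03]}'
python3 -m handwheel '{"xyz":[[0,0,0],[0,0,0],[0,0,0],[0,0,0],[0,0,0],[0,0,0.02],[0,0,0.05],[0,0,0.08]],"delta_rot":[[0,0,0],[0,0,0],[0,0,0],[0,0,0],[0,0,0],[0,0,0],[0,0,0],[0,0,0]],"gripper":[0.085,0.085,0.085,0.085,0.085,0.085,0.085,0.085]}'
python3 -m handwheel '{"xyz":[[0,0,0.04],[0,0,0.08],[0,0,0.12],[0,-0.035,0.13],[0,-0.07,0.13],[-0.005,-0.11,0.13],[-0.01,-0.15,0.13],[-0.02,-0.19,0.13]],"delta_rot":[[0,0,-3],[0,0,-6],[0,0,-10],[0,0,-14],[0,0,-18],[0,0,-22],[0,0,-25.6],[0,0,-25.6]],"gripper":[0.085,0.085,0.085,0.085,0.085,0.085,0.085,0.085]}'
python3 -m handwheel '{"xyz":[[0,-0.025,0],[0,-0.025,0],[0,-0.025,0]],"delta_rot":[[0,0,0],[0,0,0],[0,0,0]],"gripper":[0.085,0.085,0.085]}'
python3 look.py w2; python3 mo.py
```

```text
time_s: 12.5
position: [506.4, 201.3, 15.7]
eef_rot: [3.141, 0.006, -3.013]
ft_force: [-0.1, -0.0, 6.1]
width: 45.2
grip_force: 69.8
time_s: 13.17
position: [504.4, 200.5, 94.1]
eef_rot: [3.142, 0.0, -3.013]
ft_force: [0.5, -0.1, 0.6]
width: 84.7
grip_force: 0.0
time_s: 13.83
position: [485.8, 9.3, 224.5]
eef_rot: [3.14, 0.005, 2.821]
ft_force: [0.8, -0.8, -0.2]
width: 85.0
grip_force: 0.0
time_s: 14.08
position: [485.1, -15.9, 223.9]
eef_rot: [3.141, 0.003, 2.819]
ft_force: [0.4, 1.1, 0.1]
width: 84.9
grip_force: 0.0
tcp [485.4 -14.1 224.1] rot [179.9   0.2 161.7] fing axis 71.7
0.96 zt 52.6 c [505.7 200.3] size [141.  48.] case y axis deg 97.3
0.88 zt 52.7 c [ 491.9 -203.2] size [ 48. 126.] case y axis deg 81.3
0.62 zt 52.8 c [485.5 -15.6] size [ 47. 141.] case y axis deg 72.5
t 14.3833 pos [485.6 -12.4 224.1] rot [179.9   0.2 161.9] Fz,My [-0.259  0.003] sd [0.645 0.016] w 84.96744813382661 0.0
level corr deg [-0.   0.2  0. ] y ang 71.9 q [ 0.34  0.34 -0.51  2.13  0.25  0.73  0.92]
```

Placed back well. Descend on the middle one, grip, lift and move out for shaking.

```bash
python3 -m handwheel '{"xyz":[[0,-0.001,-0.04],[0,-0.001,-0.08],[0,-0.001,-0.12],[0,-0.001,-0.155],[0,-0.001,-0.185],[0,-0.001,-0.2],[0,-0.001,-0.209],[0,-0.001,-0.209]],"delta_rot":[[0,0,0],[0,0,0],[0,0,0],[0,0,0],[0,0,0],[0,0,0],[0,0,0],[0,0,0]],"gripper":[0.085,0.085,0.085,0.085,0.085,0.085,0.085,0.085]}'
python3 -m handwheel '{"xyz":[[0,0,0],[0,0,0],[0,0,0],[0,0,0],[0,0,0],[0,0,0],[0,0,0],[0,0,0]],"delta_rot":[[0,0,0],[0,0,0],[0,0,0],[0,0,0],[0,0,0],[0,0,0],[0,0,0],[0,0,0]],"gripper":[0.03,0.03,0.03,0.03,0.03,0.03,0.03,0.03]}'
python3 -m handwheel '{"xyz":[[0,0,0.02],[0,0,0.05],[0.02,0,0.085],[0.05,0,0.12],[0.08,0,0.15],[0.08,0,0.17],[0.08,0,0.17],[0.08,0,0.17]],"delta_rot":[[0,0,0],[0,0,0],[0,0,0],[0,0,0],[0,0,0],[0,0,0],[0,0,0],[0,0,0]],"gripper":[0.03,0.03,0.03,0.03,0.03,0.03,0.03,0.03]}'
python3 mo.py
```

```text
time_s: 15.05
position: [484.8, -13.9, 13.4]
eef_rot: [-3.141, 0.001, 2.825]
ft_force: [-0.4, -0.1, -0.3]
width: 85.0
grip_force: 0.0
time_s: 15.72
position: [486.2, -15.3, 16.5]
eef_rot: [3.14, 0.006, 2.823]
ft_force: [-0.8, 0.3, 6.1]
width: 45.5
grip_force: 63.0
time_s: 16.38
position: [565.5, -15.7, 186.2]
eef_rot: [3.141, 0.005, 2.822]
ft_force: [-1.1, 0.4, -4.6]
width: 45.4
grip_force: 63.5
t 16.5833 pos [562.5 -15.6 183. ] rot [-1.799e+02 -1.000e-01  1.618e+02] Fz,My [-4.501  0.04 ] sd [0.396 0.037] w 45.21802886634604 63.40063467621803
level corr deg [ 0.1 -0.1  0. ] y ang 71.8 q [ 0.31  0.49 -0.49  2.    0.34  0.73  0.86]
```

```bash
python3 -m handwheel '{"xyz":[[0,0,0],[0,0,0],[0,0,0],[0,0,0],[0,0,0],[0,0,0],[0,0,0],[0,0,0]],"delta_rot":[[2.1,6.6,0],[4.3,13.3,0],[6.8,20.9,0],[6.8,20.9,0],[6.8,20.9,0],[6.8,20.9,0],[6.8,20.9,0],[6.8,20.9,0]],"gripper":[0.03,0.03,0.03,0.03,0.03,0.03,0.03,0.03]}'
python3 -m handwheel '{"xyz":[[0,0,0],[0,0,0],[0,0,0],[0,0,0],[0,0,0],[0,0,0],[0,0,0],[0,0,0]],"delta_rot":[[0,0,0],[0,0,0],[0,0,0],[-2.1,-6.6,0],[-4.3,-13.3,0],[-6.8,-20.9,0],[-6.8,-20.9,0],[-6.8,-20.9,0]],"gripper":[0.03,0.03,0.03,0.03,0.03,0.03,0.03,0.03]}'
python3 mo.py; python3 mo.py
python3 -m handwheel '{"xyz":[[0,0,0],[0,0,0],[0,0,0],[0,0,0],[0,0,0],[0,0,0],[0,0,0],[0,0,0]],"delta_rot":[[-2.1,-6.6,0],[-4.3,-13.3,0],[-6.8,-20.9,0],[-6.8,-20.9,0],[-6.8,-20.9,0],[-6.8,-20.9,0],[-6.8,-20.9,0],[-6.8,-20.9,0]],"gripper":[0.03,0.03,0.03,0.03,0.03,0.03,0.03,0.03]}'
python3 -m handwheel '{"xyz":[[0,0,0],[0,0,0],[0,0,0],[0,0,0],[0,0,0],[0,0,0],[0,0,0],[0,0,0]],"delta_rot":[[0,0,0],[0,0,0],[0,0,0],[2.1,6.6,0],[4.3,13.3,0],[6.8,20.9,0],[6.8,20.9,0],[6.8,20.9,0]],"gripper":[0.03,0.03,0.03,0.03,0.03,0.03,0.03,0.03]}'
python3 mo.py; python3 mo.py
```

```text
time_s: 17.25
position: [564.0, -14.2, 185.5]
eef_rot: [-3.14, -0.38, 2.825]
ft_force: [-0.5, -0.4, -4.3]
width: 45.2
grip_force: 63.2
time_s: 17.92
position: [562.4, -14.2, 185.6]
eef_rot: [-3.14, 0.001, 2.826]
ft_force: [0.7, 0.4, -3.9]
width: 45.3
grip_force: 63.4
t 18.1167 pos [567.1 -15.7 185.1] rot [179.9   0.2 161.7] Fz,My [-3.953 -0.032] sd [0.197 0.035] w 45.174179311958156 63.37143391370773
level corr deg [-0.   0.2  0. ] y ang 71.7 q [ 0.31  0.49 -0.49  1.99  0.34  0.73  0.86]
t 18.3167 pos [566.2 -15.5 184.7] rot [179.9   0.2 161.7] Fz,My [-4.167 -0.013] sd [0.542 0.028] w 45.3943837710694 63.37135076522827
level corr deg [-0.   0.2  0. ] y ang 71.7 q [ 0.31  0.49 -0.49  2.    0.34  0.73  0.86]
time_s: 18.98
position: [567.2, -15.4, 185.5]
eef_rot: [3.138, 0.388, 2.821]
ft_force: [0.1, -0.3, -3.5]
width: 45.1
grip_force: 63.4
time_s: 19.65
position: [570.4, -18.1, 185.6]
eef_rot: [3.137, 0.006, 2.817]
ft_force: [1.2, -2.2, -3.7]
width: 45.2
grip_force: 63.2
t 19.85 pos [563.5 -15.1 184.4] rot [-1.800e+02  1.000e-01  1.618e+02] Fz,My [-4.822  0.057] sd [0.49  0.039] w 45.26918830936477 63.23113113641739
level corr deg [0.1 0.1 0. ] y ang 71.8 q [ 0.31  0.49 -0.5   2.    0.35  0.73  0.86]
t 20.05 pos [564.2 -14.3 185.1] rot [-180.     0.2  161.9] Fz,My [-4.069 -0.006] sd [0.269 0.018] w 45.06642009163104 63.23011010885239
level corr deg [0.1 0.2 0. ] y ang 71.9 q [ 0.31  0.49 -0.5   2.    0.35  0.73  0.86]
```

```bash
python3 -m handwheel '{"xyz":[[-0.03,0,-0.02],[-0.06,0,-0.05],[-0.08,0,-0.085],[-0.08,0,-0.12],[-0.08,0,-0.145],[-0.08,0,-0.16],[-0.08,0,-0.168],[-0.08,0,-0.168]],"delta_rot":[[0,0,0],[0,0,0],[0,0,0],[0,0,0],[0,0,0],[0,0,0],[0,0,0],[0,0,0]],"gripper":[0.03,0.03,0.03,0.03,0.03,0.03,0.03,0.03]}'
python3 -m handwheel '{"xyz":[[0,0,-0.002],[0,0,-0.002],[0,0,-0.002]],"delta_rot":[[0,0,0],[0,0,0],[0,0,0]],"gripper":[0.03,0.03,0.03]}'
```

```text
time_s: 20.72
position: [485.2, -14.4, 16.9]
eef_rot: [-3.141, 0.003, 2.825]
ft_force: [0.9, -0.4, -3.6]
width: 45.2
grip_force: 64.6
time_s: 20.97
position: [486.2, -14.4, 16.0]
eef_rot: [3.14, 0.005, 2.824]
ft_force: [-0.6, 1.7, 2.9]
width: 45.0
grip_force: 65.1
```

```bash
python3 -m handwheel '{"xyz":[[0,0,0],[0,0,0],[0,0,0],[0,0,0],[0,0,0],[0,0,0.02],[0,0,0.05],[0,0,0.08]],"delta_rot":[[0,0,0],[0,0,0],[0,0,0],[0,0,0],[0,0,0],[0,0,0],[0,0,0],[0,0,0]],"gripper":[0.085,0.085,0.085,0.085,0.085,0.085,0.085,0.085]}'
python3 -m handwheel '{"xyz":[[0,0,0.04],[0,0,0.08],[0,0,0.12],[0,-0.035,0.13],[0,-0.075,0.13],[0.005,-0.115,0.13],[0.01,-0.155,0.13],[0.013,-0.188,0.13]],"delta_rot":[[0,0,0],[0,0,0],[0,0,0],[0,0,3],[0,0,6],[0,0,9.5],[0,0,9.5],[0,0,9.5]],"gripper":[0.085,0.085,0.085,0.085,0.085,0.085,0.085,0.085]}'
python3 -m handwheel '{"xyz":[[0,0,0],[0,0,0]],"delta_rot":[[0,0,0],[0,0,0]],"gripper":[0.085,0.085]}'
python3 look.py w3; python3 mo.py
```

```text
time_s: 21.63
position: [484.4, -15.1, 95.3]
eef_rot: [-3.141, 0.001, 2.823]
ft_force: [0.5, -1.0, 0.5]
width: 85.2
grip_force: 0.0
time_s: 22.3
position: [498.0, -206.7, 225.2]
eef_rot: [-3.141, 0.004, 2.987]
ft_force: [0.7, 0.4, -0.8]
width: 85.0
grip_force: 0.0
time_s: 22.47
position: [497.7, -205.9, 224.5]
eef_rot: [3.141, 0.003, 2.983]
ft_force: [0.1, 0.6, -0.3]
width: 84.9
grip_force: 0.0
tcp [ 497.9 -203.5  224.7] rot [1.799e+02 1.000e-01 1.711e+02] fing axis 81.1
0.92 zt 52.8 c [ 499.7 -205. ] size [ 47. 140.] case y axis deg 81.2
0.69 zt 52.6 c [485.3 -14.5] size [ 48. 140.] case y axis deg 71.5
0.3 zt 54.8 c [ 641.1 -350.2] size [ 6. 26.] case y axis deg 53.4
t 22.7667 pos [ 498.4 -201.3  225.2] rot [179.9   0.2 171.4] Fz,My [-0.563  0.019] sd [0.51  0.017] w 84.86437193434993 0.0
level corr deg [-0.   0.2  0. ] y ang 81.4 q [ 0.74  0.42 -0.58  2.02  0.31  0.79  1.4 ]
```

```bash
python3 -m handwheel '{"xyz":[[0.001,-0.001,-0.04],[0.001,-0.001,-0.08],[0.001,-0.001,-0.12],[0.001,-0.001,-0.155],[0.001,-0.001,-0.185],[0.001,-0.001,-0.2],[0.001,-0.001,-0.21],[0.001,-0.001,-0.21]],"delta_rot":[[0,0,0],[0,0,0],[0,0,0],[0,0,0],[0,0,0],[0,0,0],[0,0,0],[0,0,0]],"gripper":[0.085,0.085,0.085,0.085,0.085,0.085,0.085,0.085]}'
python3 -m handwheel '{"xyz":[[0,0,0],[0,0,0],[0,0,0],[0,0,0],[0,0,0],[0,0,0],[0,0,0],[0,0,0]],"delta_rot":[[0,0,0],[0,0,0],[0,0,0],[0,0,0],[0,0,0],[0,0,0],[0,0,0],[0,0,0]],"gripper":[0.03,0.03,0.03,0.03,0.03,0.03,0.03,0.03]}'
python3 -m handwheel '{"xyz":[[0,0,0.02],[0,0,0.05],[0.02,0,0.085],[0.05,0,0.12],[0.06,0,0.15],[0.06,0,0.17],[0.06,0,0.17],[0.06,0,0.17]],"delta_rot":[[0,0,0],[0,0,0],[0,0,0],[0,0,0],[0,0,0],[0,0,0],[0,0,0],[0,0,0]],"gripper":[0.03,0.03,0.03,0.03,0.03,0.03,0.03,0.03]}'
python3 mo.py
python3 -m handwheel '{"xyz":[[0,0,0],[0,0,0],[0,0,0],[0,0,0],[0,0,0],[0,0,0],[0,0,0],[0,0,0]],"delta_rot":[[1,6.9,0],[2.1,13.7,0],[3.3,21.7,0],[3.3,21.7,0],[3.3,21.7,0],[3.3,21.7,0],[3.3,21.7,0],[3.3,21.7,0]],"gripper":[0.03,0.03,0.03,0.03,0.03,0.03,0.03,0.03]}'
python3 -m handwheel '{"xyz":[[0,0,0],[0,0,0],[0,0,0],[0,0,0],[0,0,0],[0,0,0],[0,0,0],[0,0,0]],"delta_rot":[[0,0,0],[0,0,0],[0,0,0],[-1,-6.9,0],[-2.1,-13.7,0],[-3.3,-21.7,0],[-3.3,-21.7,0],[-3.3,-21.7,0]],"gripper":[0.03,0.03,0.03,0.03,0.03,0.03,0.03,0.03]}'
python3 mo.py; python3 mo.py
python3 -m handwheel '{"xyz":[[0,0,0],[0,0,0],[0,0,0],[0,0,0],[0,0,0],[0,0,0],[0,0,0],[0,0,0]],"delta_rot":[[-1,-6.9,0],[-2.1,-13.7,0],[-3.3,-21.7,0],[-3.3,-21.7,0],[-3.3,-21.7,0],[-3.3,-21.7,0],[-3.3,-21.7,0],[-3.3,-21.7,0]],"gripper":[0.03,0.03,0.03,0.03,0.03,0.03,0.03,0.03]}'
python3 -m handwheel '{"xyz":[[0,0,0],[0,0,0],[0,0,0],[0,0,0],[0,0,0],[0,0,0],[0,0,0],[0,0,0]],"delta_rot":[[0,0,0],[0,0,0],[0,0,0],[1,6.9,0],[2.1,13.7,0],[3.3,21.7,0],[3.3,21.7,0],[3.3,21.7,0]],"gripper":[0.03,0.03,0.03,0.03,0.03,0.03,0.03,0.03]}'
python3 mo.py; python3 mo.py
```

```text
time_s: 23.43
position: [498.7, -202.7, 13.4]
eef_rot: [3.14, 0.0, 2.991]
ft_force: [-0.3, -0.8, 1.1]
width: 85.0
grip_force: 0.0
time_s: 24.1
position: [500.5, -204.5, 16.6]
eef_rot: [3.141, 0.006, 2.989]
ft_force: [-1.0, 0.2, 6.1]
width: 45.8
grip_force: 63.1
time_s: 24.77
position: [558.8, -204.5, 185.6]
eef_rot: [-3.141, 0.004, 2.988]
ft_force: [-1.3, -1.1, -4.4]
width: 45.3
grip_force: 63.2
t 24.9667 pos [ 556.7 -204.1  182.7] rot [ 1.799e+02 -1.000e-01  1.712e+02] Fz,My [-4.048  0.005] sd [0.303 0.008] w 45.6356690710693 63.14132273197174
level corr deg [-0.1 -0.1 -0. ] y ang 81.2 q [ 0.66  0.54 -0.54  1.93  0.39  0.77  1.32]
time_s: 25.63
position: [558.1, -204.1, 185.4]
eef_rot: [-3.141, -0.38, 2.989]
ft_force: [-0.1, -0.5, -3.3]
width: 45.7
grip_force: 63.0
time_s: 26.3
position: [556.3, -204.3, 185.4]
eef_rot: [-3.141, -0.001, 2.989]
ft_force: [0.1, -0.4, -4.0]
width: 45.2
grip_force: 63.1
t 26.5 pos [ 561.6 -204.4  185.3] rot [179.9   0.2 171.2] Fz,My [-3.719 -0.04 ] sd [0.281 0.015] w 45.07219613834283 63.05501013994217
level corr deg [-0.   0.2  0. ] y ang 81.2 q [ 0.66 
[... 286 characters left out ...]
561.5, -204.2, 185.7]
eef_rot: [3.14, 0.388, 2.989]
ft_force: [0.4, 0.5, -4.1]
width: 45.4
grip_force: 63.1
time_s: 28.03
position: [563.2, -204.6, 185.4]
eef_rot: [3.139, 0.008, 2.988]
ft_force: [1.0, 0.6, -3.3]
width: 45.1
grip_force: 63.0
t 28.2333 pos [ 557.8 -204.1  184.5] rot [1.800e+02 1.000e-01 1.713e+02] Fz,My [-4.211  0.05 ] sd [0.203 0.033] w 45.39217433430973 63.0062261223793
level corr deg [0.  0.1 0. ] y ang 81.3 q [ 0.69  0.54 -0.58  1.93  0.41  0.78  1.3 ]
t 28.4333 pos [ 558.5 -204.   185.1] rot [180.    0.2 171.3] Fz,My [-3.943  0.024] sd [0.292 0.02 ] w 45.11393922439923 63.00556272268295
level corr deg [0.  0.2 0. ] y ang 81.3 q [ 0.69  0.54 -0.58  1.93  0.41  0.78  1.3 ]
```

```bash
python3 mo.py
python3 -m handwheel '{"xyz":[[-0.03,0,-0.02],[-0.06,0,-0.05],[-0.06,0,-0.085],[-0.06,0,-0.12],[-0.06,0,-0.145],[-0.06,0,-0.16],[-0.06,0,-0.168],[-0.06,0,-0.168]],"delta_rot":[[0,0,0],[0,0,0],[0,0,0],[0,0,0],[0,0,0],[0,0,0],[0,0,0],[0,0,0]],"gripper":[0.03,0.03,0.03,0.03,0.03,0.03,0.03,0.03]}'
python3 -m handwheel '{"xyz":[[0,0,-0.002],[0,0,-0.002],[0,0,-0.002]],"delta_rot":[[0,0,0],[0,0,0],[0,0,0]],"gripper":[0.03,0.03,0.03]}'
```

```text
t 28.6333 pos [ 559.2 -204.1  185.2] rot [180.    0.2 171.3] Fz,My [-3.673 -0.009] sd [0.173 0.024] w 45.63768361008762 63.00585061311722
level corr deg [0.  0.2 0. ] y ang 81.3 q [ 0.69  0.54 -0.58  1.93  0.41  0.78  1.3 ]
time_s: 29.3
position: [499.6, -203.6, 17.2]
eef_rot: [-3.142, 0.003, 2.99]
ft_force: [0.8, 0.3, -3.7]
width: 45.2
grip_force: 63.5
time_s: 29.55
position: [500.6, -203.9, 16.5]
eef_rot: [3.141, 0.005, 2.989]
ft_force: [0.3, 0.9, 5.8]
width: 45.6
grip_force: 64.5
```

C settles to zero moment (transients only), while A alone kept a moment after the tilt (about −0.09). So I'm setting C down and re-testing A with longer settling.

```bash
python3 -m handwheel '{"xyz":[[0,0,0],[0,0,0],[0,0,0],[0,0,0],[0,0,0],[0,0,0.02],[0,0,0.05],[0,0,0.08]],"delta_rot":[[0,0,0],[0,0,0],[0,0,0],[0,0,0],[0,0,0],[0,0,0],[0,0,0],[0,0,0]],"gripper":[0.085,0.085,0.085,0.085,0.085,0.085,0.085,0.085]}'
python3 -m handwheel '{"xyz":[[0,0,0.04],[0,0,0.08],[0,0,0.12],[0,0.035,0.13],[0,0.075,0.13],[0,0.115,0.13],[0,0.155,0.13],[0,0.195,0.13]],"delta_rot":[[0,0,0],[0,0,0],[0,0,0],[0,0,3],[0,0,6],[0,0,9],[0,0,12],[0,0,16]],"gripper":[0.085,0.085,0.085,0.085,0.085,0.085,0.085,0.085]}'
python3 -m handwheel '{"xyz":[[0,0.04,0],[0,0.08,0],[0,0.12,0],[0,0.16,0],[0.003,0.195,0],[0.005,0.209,0],[0.005,0.209,0],[0.005,0.209,0]],"delta_rot":[[0,0,0],[0,0,0],[0,0,0],[0,0,0],[0,0,0],[0,0,0],[0,0,0],[0,0,0]],"gripper":[0.085,0.085,0.085,0.085,0.085,0.085,0.085,0.085]}'
python3 look.py w4; python3 mo.py
```

```text
time_s: 30.22
position: [498.5, -203.8, 95.1]
eef_rot: [3.14, 0.001, 2.989]
ft_force: [0.2, -0.8, -0.2]
width: 85.0
grip_force: 0.0
time_s: 30.88
position: [499.0, -7.8, 225.3]
eef_rot: [3.141, 0.004, -3.013]
ft_force: [-0.4, -0.5, -0.3]
width: 85.2
grip_force: 0.0
time_s: 31.55
position: [504.0, 200.6, 224.9]
eef_rot: [3.141, 0.003, -3.013]
ft_force: [0.6, -0.7, -0.2]
width: 85.1
grip_force: 0.0
tcp [504.  198.9 224.6] rot [-1.800e+02  1.000e-01 -1.728e+02] fing axis 97.2
0.94 zt 52.7 c [485.3 -14.1] size [ 48. 141.] case y axis deg 71.9
0.71 zt 52.8 c [505.9 200.4] size [140.  47.] case y axis deg 97.5
t 31.85 pos [504.5 198.1 224.9] rot [-180.     0.2 -172.9] Fz,My [-0.146  0.015] sd [0.786 0.013] w 84.68447030735479 0.0
level corr deg [-0.   0.2  0. ] y ang 97.1 q [ 0.1   0.46 -0.75  2.01  0.42  0.83  0.81]
```

```bash
python3 -m handwheel '{"xyz":[[0.001,0.001,-0.04],[0.001,0.001,-0.08],[0.001,0.001,-0.12],[0.001,0.001,-0.155],[0.001,0.001,-0.185],[0.001,0.001,-0.2],[0.001,0.001,-0.21],[0.001,0.001,-0.21]],"delta_rot":[[0,0,0],[0,0,0],[0,0,0],[0,0,0],[0,0,0],[0,0,0],[0,0,0],[0,0,0]],"gripper":[0.085,0.085,0.085,0.085,0.085,0.085,0.085,0.085]}'
python3 -m handwheel '{"xyz":[[0,0,0],[0,0,0],[0,0,0],[0,0,0],[0,0,0],[0,0,0],[0,0,0],[0,0,0]],"delta_rot":[[0,0,0],[0,0,0],[0,0,0],[0,0,0],[0,0,0],[0,0,0],[0,0,0],[0,0,0]],"gripper":[0.03,0.03,0.03,0.03,0.03,0.03,0.03,0.03]}'
python3 -m handwheel '{"xyz":[[0,0,0.02],[0,0,0.05],[0.02,0,0.085],[0.05,0,0.12],[0.06,0,0.15],[0.06,0,0.17],[0.06,0,0.17],[0.06,0,0.17]],"delta_rot":[[0,0,0],[0,0,0],[0,0,0],[0,0,0],[0,0,0],[0,0,0],[0,0,0],[0,0,0]],"gripper":[0.03,0.03,0.03,0.03,0.03,0.03,0.03,0.03]}'
python3 mo.py; python3 mo.py
python3 -m handwheel '{"xyz":[[0,0,0],[0,0,0],[0,0,0],[0,0,0],[0,0,0],[0,0,0],[0,0,0],[0,0,0]],"delta_rot":[[-0.9,6.9,0],[-1.7,13.8,0],[-2.7,21.8,0],[-2.7,21.8,0],[-2.7,21.8,0],[-2.7,21.8,0],[-2.7,21.8,0],[-2.7,21.8,0]],"gripper":[0.03,0.03,0.03,0.03,0.03,0.03,0.03,0.03]}'
python3 -m handwheel '{"xyz":[[0,0,0],[0,0,0],[0,0,0],[0,0,0],[0,0,0],[0,0,0],[0,0,0],[0,0,0]],"delta_rot":[[0,0,0],[0,0,0],[0,0,0],[0,0,0],[0,0,0],[0.9,-6.9,0],[1.7,-13.8,0],[2.7,-21.8,0]],"gripper":[0.03,0.03,0.03,0.03,0.03,0.03,0.03,0.03]}'
for i in 1 2 3 4 5 6; do python3 mo.py; done
python3 -m handwheel '{"xyz":[[0,0,0],[0,0,0],[0,0,0],[0,0,0],[0,0,0],[0,0,0],[0,0,0],[0,0,0]],"delta_rot":[[0.9,-6.9,0],[1.7,-13.8,0],[2.7,-21.8,0],[2.7,-21.8,0],[2.7,-21.8,0],[2.7,-21.8,0],[2.7,-21.8,0],[2.7,-21.8,0]],"gripper":[0.03,0.03,0.03,0.03,0.03,0.03,0.03,0.03]}'
python3 -m handwheel '{"xyz":[[0,0,0],[0,0,0],[0,0,0],[0,0,0],[0,0,0],[0,0,0],[0,0,0],[0,0,0]],"delta_rot":[[0,0,0],[0,0,0],[0,0,0],[0,0,0],[0,0,0],[-0.9,6.9,0],[-1.7,13.8,0],[-2.7,21.8,0]],"gripper":[0.03,0.03,0.03,0.03,0.03,0.03,0.03,0.03]}'
for i in 1 2 3 4 5 6; do python3 mo.py; done
```

```text
time_s: 32.52
position: [504.6, 199.9, 13.4]
eef_rot: [-3.141, 0.0, -3.016]
ft_force: [0.3, -0.4, 0.6]
width: 84.9
grip_force: 0.0
time_s: 33.18
position: [506.5, 201.5, 16.6]
eef_rot: [3.14, 0.006, -3.015]
ft_force: [0.1, 0.6, 7.0]
width: 45.5
grip_force: 63.0
time_s: 33.85
position: [564.6, 200.1, 184.9]
eef_rot: [3.142, 0.003, -3.016]
ft_force: [0.7, 0.3, -7.0]
width: 45.3
grip_force: 64.5
t 34.05 pos [562.9 199.7 182.4] rot [-1.799e+02 -1.000e-01 -1.727e+02] Fz,My [-7.048 -0.036] sd [0.636 0.019] w 45.06116392873059 64.50419068336487
level corr deg [ 0.1 -0.1  0. ] y ang 97.3 q [ 0.07  0.58 -0.7   1.92  0.5   0.82  0.8 ]
t 34.25 pos [564.5 200.8 183.9] rot [ 1.800e+02  1.000e-01 -1.727e+02] Fz,My [-6.167 -0.043] sd [0.359 0.02 ] w 45.044880226891244 64.50186342000961
level corr deg [-0.   0.1  0. ] y ang 97.3 q [ 0.07  0.58 -0.7   1.92  0.5   0.82  0.8 ]
time_s: 34.92
position: [564.0, 201.3, 185.9]
eef_rot: [3.14, -0.379, -3.013]
ft_force: [0.6, -0.7, -6.6]
width: 45.6
grip_force: 66.0
time_s: 35.58
position: [566.0, 201.3, 185.3]
eef_rot: [3.139, -0.008, -3.016]
ft_force: [0.5,
[... 2352 characters left out ...]
38.9167 pos [565.3 200.9 185.2] rot [-180.     2.3 -172.7] Fz,My [-6.21e+00  4.00e-03] sd [0.223 0.02 ] w 45.22574384725858 66.41435980796814
level corr deg [-0.3  2.3  0. ] y ang 97.3 q [ 0.05  0.56 -0.67  1.94  0.51  0.77  0.79]
t 39.1167 pos [565.4 200.9 185.1] rot [ 180.     2.3 -172.8] Fz,My [-6.363e+00  5.000e-03] sd [0.253 0.015] w 45.35451184618581 66.41316622495651
level corr deg [-0.3  2.3  0. ] y ang 97.2 q [ 0.05  0.56 -0.67  1.94  0.51  0.77  0.79]
t 39.3167 pos [565.4 200.9 185. ] rot [ 180.     2.3 -172.8] Fz,My [-6.019e+00  3.000e-03] sd [0.403 0.013] w 45.12233332801572 66.40432298183441
level corr deg [-0.3  2.3  0. ] y ang 97.2 q [ 0.05  0.56 -0.67  1.94  0.51  0.77  0.79]
```

```bash
cat > pl.py <<'E'
from h import *
import sys
c=calibration("wrist"); img,d=read_camera("wrist"); s=get_state()
cv2.imwrite("pics/%s.png"%sys.argv[1],img)
from scipy.spatial.transform import Rotation as Ro
print("tool z",Ro.from_euler("xyz",s["eef_rot"]).as_matrix()[:,2].round(3))
for r in trace("case_a","wrist")[:3]:
    m=cv2.erode(np.array(r["pixels"]).astype(np.uint8),np.ones((9,9)))>0
    P=mask_pts(c,m,d)
    if len(P)<50: continue
    v,u=np.nonzero(m)
    for _ in range(4):
        q=P.mean(0); n=np.linalg.svd(P-q,full_matrices=False)[2][2]; e=abs((P-q)@n); P=P[e<max(2,1.5*np.median(e))]
    print(round(r["score"],2),"px",u.mean().round(),v.mean().round(),"c",q.round(),"n",(n*np.sign(n[2])).round(3))
E
python3 pl.py l0
python3 -m handwheel '{"xyz":[[0,0,0],[0,0,0],[0,0,0],[0,0,0],[0,0,0],[0,0,0],[0,0,0],[0,0,0]],"delta_rot":[[-0.9,6.9,0],[-1.7,13.8,0],[-3,21,0],[-3,24,0],[-3,24,0],[-3,24,0],[-3,24,0],[-3,24,0]],"gripper":[0.03,0.03,0.03,0.03,0.03,0.03,0.03,0.03]}'
for i in 1 2 3; do python3 mo.py; done; python3 pl.py t0
```

```text
tool z [ 0.04   0.005 -0.999]
0.57 px 279.0 225.0 c [535. 196. 219.] n [-0.037 -0.004  0.999]
time_s: 40.08
position: [564.2, 201.2, 185.7]
eef_rot: [3.141, -0.381, -3.013]
ft_force: [0.7, 0.2, -6.1]
width: 45.2
grip_force: 67.7
t 40.2833 pos [564.8 201.  185.7] rot [ 180.   -21.8 -172.7] Fz,My [-6.412 -0.86 ] sd [0.486 0.073] w 45.16955822711986 67.67322599887848
level corr deg [  2.7 -21.1   0. ] y ang 97.3 q [ 0.07  0.75 -0.72  1.67  0.31  1.25  0.96]
t 40.4833 pos [565.3 200.8 185.3] rot [ 180.   -21.9 -172.7] Fz,My [-6.737 -0.825] sd [0.569 0.068] w 45.472148217114515 67.66861349344254
level corr deg [  2.6 -21.2   0. ] y ang 97.3 q [ 0.07  0.75 -0.71  1.67  0.31  1.25  0.96]
t 40.6833 pos [565.4 200.9 185. ] rot [ 179.9  -21.9 -172.7] Fz,My [-6.467 -0.803] sd [0.321 0.075] w 45.47922001830557 67.66510248184204
level corr deg [  2.6 -21.2   0. ] y ang 97.3 q [ 0.07  0.75 -0.71  1.67  0.31  1.25  0.96]
tool z [-0.37  -0.046 -0.928]
0.85 px 279.0 226.0 c [552. 199. 230.] n [0.374 0.047 0.926]
0.78 px 84.0 151.0 c [488. -10.  50.] n [0.119 0.353 0.928]
```

View pics/t0.png

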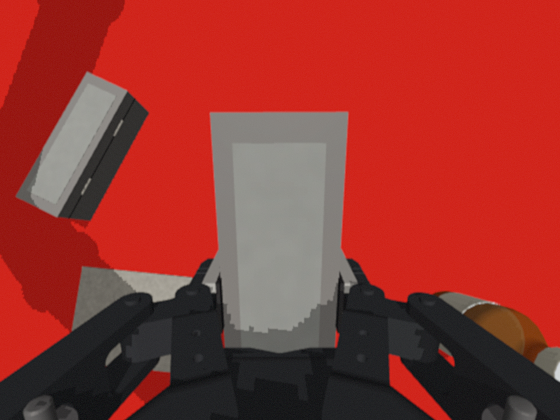

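```bash
python3 -m handwheel '{"xyz":[[0,0,0],[0,0,0],[0,0,0],[0,0,0],[0,0,0],[0,0,0],[0,0,0],[0,0,0]],"delta_rot":[[0.9,-6.9,0],[1.7,-13.8,0],[2.6,-20,0],[2.6,-21.3,0],[2.6,-21.3,0],[2.6,-21.3,0],[2.6,-21.3,0],[2.6,-21.3,0]],"gripper":[0.03,0.03,0.03,0.03,0.03,0.03,0.03,0.03]}'
python3 -m handwheel '{"xyz":[[0,0,0],[0,0,0],[0,0,0],[0,0,0],[0,0,0]],"delta_rot":[[0,0,0],[0,0,0],[0,0,0],[0,0,0],[0,0,0]],"gripper":[0.03,0.03,0.03,0.03,0.03]}'
python3 mo.py
python3 -m handwheel '{"xyz":[[0,0,0],[0,0,0],[0,0,0],[0,0,0],[0,0,0],[0,0,0],[0,0,0],[0,0,0]],"delta_rot":[[0.9,-6.9,0],[1.7,-13.8,0],[2.7,-21.8,0],[2.7,-22.8,0],[2.7,-22.8,0],[2.7,-22.8,0],[2.7,-22.8,0],[2.7,-22.8,0]],"gripper":[0.03,0.03,0.03,0.03,0.03,0.03,0.03,0.03]}'
python3 -m handwheel '{"xyz":[[0,0,0],[0,0,0],[0,0,0],[0,0,0],[0,0,0]],"delta_rot":[[0,0,0],[0,0,0],[0,0,0],[0,0,0],[0,0,0]],"gripper":[0.03,0.03,0.03,0.03,0.03]}'
python3 mo.py
python3 -m handwheel '{"xyz":[[0,0,0],[0,0,0],[0,0,0],[0,0,0],[0,0,0],[0,0,0],[0,0,0],[0,0,0]],"delta_rot":[[-0.9,6.9,0],[-1.7,13.8,0],[-2.7,21.8,0],[-2.7,22.8,0],[-2.7,22.8,0],[-2.7,22.8,0],[-2.7,22.8,0],[-2.7,22.8,0]],"gripper":[0.03,0.03,0.03,0.03,0.03,0.03,0.03,0.03]}'
python3 -m handwheel '{"xyz":[[0,0,0],[0,0,0],[0,0,0],[0,0,0],[0,0,0]],"delta_rot":[[0,0,0],[0,0,0],[0,0,0],[0,0,0],[0,0,0]],"gripper":[0.03,0.03,0.03,0.03,0.03]}'
python3 mo.py
```

```text
time_s: 41.45
position: [567.0, 201.0, 184.8]
eef_rot: [-3.142, -0.008, -3.017]
ft_force: [0.1, -0.9, -5.8]
width: 45.5
grip_force: 67.6
time_s: 41.87
position: [565.4, 200.9, 185.0]
eef_rot: [-3.141, -0.008, -3.015]
ft_force: [-0.7, -0.4, -5.6]
width: 45.1
grip_force: 67.6
t 42.0667 pos [565.3 200.9 185.1] rot [-180.    -0.4 -172.8] Fz,My [-6.337  0.023] sd [0.517 0.027] w 45.12326483654794 67.59616434574127
level corr deg [ 0.1 -0.4  0. ] y ang 97.2 q [ 0.06  0.58 -0.68  1.91  0.48  0.83  0.82]
time_s: 42.73
position: [567.3, 201.6, 185.7]
eef_rot: [-3.139, 0.395, -3.016]
ft_force: [-0.5, -0.2, -6.4]
width: 45.3
grip_force: 67.9
time_s: 43.15
position: [565.6, 200.7, 185.0]
eef_rot: [-3.137, 0.393, -3.015]
ft_force: [0.4, -0.0, -6.1]
width: 45.1
grip_force: 67.9
t 43.35 pos [565.3 200.9 185.1] rot [-179.7   22.5 -172.7] Fz,My [-5.91   0.811] sd [0.333 0.013] w 45.15217249621151 67.91359931230545
level corr deg [-2.5 21.8  0. ] y ang 97.3 q [-0.23  0.42 -0.33  2.19  1.01  0.33  0.26]
time_s: 44.02
position: [563.3, 200.7, 184.7]
eef_rot: [-3.139, -0.008, -3.013]
ft_force: [-0.1, 0.6, -5.9]
width: 45.0
grip_force: 67.8
time_s: 44.43
position: [565.2, 201.0, 185.2]
eef_rot: [-3.14, -0.007, -3.015]
ft_force: [0.1, 0.1, -5.8]
width: 45.3
grip_force: 67.9
t 44.6333 pos [565.4 200.8 185. ] rot [-179.9   -0.4 -172.8] Fz,My [-6.06  -0.069] sd [0.449 0.019] w 45.17444837388895 67.94008612632751
level corr deg [ 0.1 -0.4  0. ] y ang 97.2 q [ 0.05  0.57 -0.66  1.91  0.47  0.82  0.84]
```

```bash
cat > g.py <<'E'
from h import *
s=get_state(); a=(s["eef_rot"][2]-np.pi/2)%np.pi
print("My",round(float(s["torque"][:2]@[np.cos(a),np.sin(a)]),3),s["time_s"],np.degrees(s["eef_rot"]).round(1))
E
H='>/dev/null'
python3 -m handwheel '{"xyz":[[0,0,0]],"delta_rot":[[0,0,0]],"gripper":[0.03]}' >/dev/null; python3 g.py
python3 -m handwheel '{"xyz":[[0,0,0]],"delta_rot":[[0,0,0]],"gripper":[0.03]}' >/dev/null; python3 g.py
python3 -m handwheel '{"xyz":[[0,0,0]],"delta_rot":[[0,0,0]],"gripper":[0.03]}' >/dev/null; python3 g.py
python3 -m handwheel '{"xyz":[[0,0,0]],"delta_rot":[[0,0,0]],"gripper":[0.03]}' >/dev/null; python3 g.py
python3 -m handwheel '{"xyz":[[0,0,0]],"delta_rot":[[0,0,0]],"gripper":[0.03]}' >/dev/null; python3 g.py
python3 -m handwheel '{"xyz":[[0,0,0]],"delta_rot":[[0,0,0]],"gripper":[0.03]}' >/dev/null; python3 g.py
echo PLUS
python3 -m handwheel '{"xyz":[[0,0,0],[0,0,0],[0,0,0],[0,0,0],[0,0,0],[0,0,0],[0,0,0],[0,0,0]],"delta_rot":[[-0.9,6.9,0],[-1.7,13.8,0],[-2.7,20.7,0],[-3.2,25.8,0],[-3.2,25.8,0],[-3.2,25.8,0],[-3.2,25.8,0],[-3.2,25.8,0]],"gripper":[0.03,0.03,0.03,0.03,0.03,0.03,0.03,0.03]}' >/dev/null
python3 -m handwheel '{"xyz":[[0,0,0],[0,0,0],[0,0,0],[0,0,0],[0,0,0],[0,0,0],[0,0,0],[0,0,0]],"delta_rot":[[0,0,0],[0,0,0],[0,0,0],[0,0,0],[0.9,-6.9,0],[1.7,-13.8,0],[2.7,-20.7,0],[3.2,-25.8,0]],"gripper":[0.03,0.03,0.03,0.03,0.03,0.03,0.03,0.03]}' >/dev/null
python3 -m handwheel '{"xyz":[[0,0,0],[0,0,0],[0,0,0],[0,0,0],[0,0,0],[0,0,0],[0,0,0],[0,0,0]],"delta_rot":[[0,0,0],[0,0,0],[0,0,0],[0,0,0],[0,0,0],[0,0,0],[0,0,0],[0,0,0]],"gripper":[0.03,0.03,0.03,0.03,0.03,0.03,0.03,0.03]}'
python3 g.py
python3 -m handwheel '{"xyz":[[0,0,0]],"delta_rot":[[0,0,0]],"gripper":[0.03]}' >/dev/null; python3 g.py
python3 -m handwheel '{"xyz":[[0,0,0]],"delta_rot":[[0,0,0]],"gripper":[0.03]}' >/dev/null; python3 g.py
python3 -m handwheel '{"xyz":[[0,0,0]],"delta_rot":[[0,0,0]],"gripper":[0.03]}' >/dev/null; python3 g.py
python3 -m handwheel '{"xyz":[[0,0,0]],"delta_rot":[[0,0,0]],"gripper":[0.03]}' >/dev/null; python3 g.py
python3 -m handwheel '{"xyz":[[0,0,0]],"delta_rot":[[0,0,0]],"gripper":[0.03]}' >/dev/null; python3 g.py
```

```text
My -0.151 44.7167 [-180.    -0.4 -172.8]
My -0.035 44.8 [-180.    -0.4 -172.8]
My -0.061 44.8833 [-180.    -0.4 -172.8]
My -0.139 44.9667 [-180.    -0.4 -172.8]
My -0.032 45.05 [-180.    -0.4 -172.8]
My -0.047 45.1333 [-180.    -0.4 -172.8]
PLUS
time_s: 47.13
position: [565.7, 200.9, 184.7]
eef_rot: [-3.141, -0.008, -3.016]
ft_force: [0.5, 0.1, -6.4]
width: 45.3
grip_force: 68.1
My 0.007 47.1333 [-180.    -0.5 -172.8]
My 0.009 47.2167 [-180.    -0.4 -172.8]
My 0.027 47.3 [-180.    -0.4 -172.8]
My 0.023 47.3833 [-180.    -0.4 -172.8]
My 0.07 47.4667 [-180.    -0.4 -172.8]
My 0.101 47.55 [-179.9   -0.4 -172.8]
```

```bash
python3 -m handwheel '{"xyz":[[0.02,-0.03,0],[0.04,-0.06,0],[0.06,-0.09,0],[0.08,-0.115,0],[0.093,-0.132,0],[0.093,-0.132,0],[0.093,-0.132,0],[0.093,-0.132,0]],"delta_rot":[[0,0,0],[0,0,0],[0,0,0],[0,0,0],[0,0,0],[0,0,0],[0,0,0],[0,0,0]],"gripper":[0.03,0.03,0.03,0.03,0.03,0.03,0.03,0.03]}'
python3 -m handwheel '{"xyz":[[0,0,0],[0,0,0],[0,0,0],[0,0,0],[0,0,0],[0,0,0]],"delta_rot":[[0,0,0],[0,0,0],[0,0,0],[0,0,0],[0,0,0],[0,0,0]],"gripper":[0.03,0.03,0.03,0.03,0.03,0.03]}'
python3 - <<'E'
from h import *
img,d=read_camera("scene"); cv2.imwrite("pics/end.png",img)
E
```

```text
time_s: 48.22
position: [657.8, 69.6, 184.9]
eef_rot: [3.141, -0.008, -3.015]
ft_force: [0.6, 0.7, -5.7]
width: 45.2
grip_force: 68.2
time_s: 48.72
position: [658.3, 69.1, 185.1]
eef_rot: [-3.141, -0.007, -3.015]
ft_force: [-0.3, -0.7, -6.6]
width: 45.3
grip_force: 68.1
```

View pics/end.png

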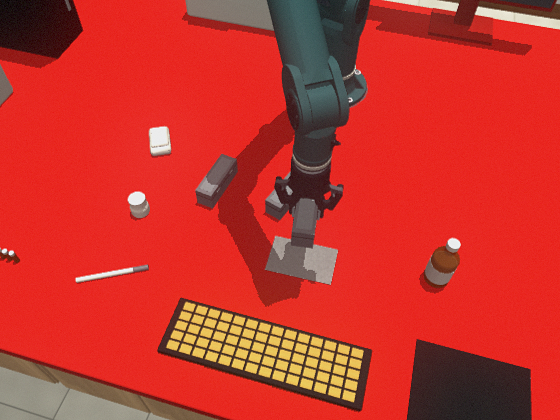

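```bash
python3 -c "
from bench import *
print(sign_off())"
```

```text
the job is handed in; nothing more can be done
None
```

I handed the job in holding the left-hand case level over the middle of the mat, with its underside about 17 cm above the bench. It is the one I judged to rattle, though its moment shifted only about 0.1 N m between tilts, not the expected 0.18; the other two shifted by 0.03 or less. Those two are back flat where they stood, and the bottle, jar and mouse were not touched.

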